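Reset a tilting circuit-board rest and set it low for soldering

TASK

The tilting board that carries the circuit board is propped too steep for soldering. Take it by the handle bar on its side, lift it gently up against its top stop so that the pawl is thrown clear, lower it by hand all the way down flat so that the pawl is armed again, then raise it and leave it resting on the pawl in the second notch from the bottom. Never let the board drop, do not force it against the top stop or the pawl, and leave the other things on the bench where they are.

Things in the scene. Friction and masses are not known exactly. Their poses are not given: they have to be found in the camera images.
- stand: The fixed black base of the tilting board, 270 x 250 x 10 mm, screwed to the bench. Origin on the bench top, right under the hinge axis and mid-width of the board. Its x axis points from the hinge towards the board's free edge (horizontally, away from the robot at zero yaw), y points to the side with the handle bar, z up.
- board (a joint): Tilt of the grey board (190 mm wide, 180 deep, 8 thick, 0.5 to 0.7 kg; a green circuit board is fixed on top), rad: 0 = flat, growing as the edge away from the robot rises. It starts propped in the fourth, highest notch. Resting in the notches, first to fourth from the bottom, it reads about 0.29, 0.45, 0.61, 0.77. Off a notch and let go, it falls.
- handle (a point): Middle of the black rubber handle bar on the board's +y side: round, 14 mm in diameter, 62 mm long, parallel to the hinge, red end knob 20 mm in diameter. The point lies 165 mm from the hinge axis in the board's plane, 33 mm out from the board's side. The bar is free all round, over 25 mm either way along it, and may turn between the fingers.
- hinge (a point): Point on the hinge axis (parallel to the stand's y, 70 mm above the bench, at the board's edge nearest the robot), level along the axis with handle: the handle moves on a vertical circle of radius 165 mm about it. The hinge is slightly damped, 0.25 N m per rad/s.
- quadrant: Brass notched quadrant with an orange cam, on the board's -y side, turning with it; radius 87 mm; origin on the hinge axis mid-width of the board. The pawl lets the board rise and clicks into each notch once it is 0.04 rad or more past it. Near the top the cam lifts the pawl, which falls over and stays clear; in the last 0.2 rad above flat a pin pushes it back: armed again below 0.03 rad.
- bracket: Dark steel bracket, 160 mm high, beside the quadrant; origin and axes as the stand. Carries the top-stop pin and the steel pawl; its red weight leans to the robot when armed, away when clear. The hard stop is set anew each time, from 1.09 to 1.40 rad: feel for it. The pawl needs the last 0.04 rad (7 mm at the handle) before it and 0.3 s to fall clear; turned back sooner, it catches.
- flux_tin: Round flat aluminium tin, 68 mm diameter, 22 mm high, amber top; origin at the centre of its underside. A bystander.
- solder_reel: Blue reel of solder standing on its flange, 54 mm diameter, 36 mm high; origin at the centre of its underside. A bystander.
- tip_cleaner: Black open pot, 64 mm diameter, 42 mm high; origin at the centre of its underside. A bystander.
- flux_bottle: Small amber bottle with white cap, 44 mm diameter, 85 mm high; origin at the centre of its underside. A bystander.
- screwdriver: Red-handled screwdriver lying flat, 160 mm long along its x axis; origin under its middle. A bystander.
- parts_tray: Green two-compartment parts tray, 70 x 100 x 22 mm; origin at the centre of its underside. A bystander.

How it is judged:
By the outcome, as a careful person would: the job done as asked, in the order asked, and still so for the second after the job is handed in, with the robot touching nothing.
It also fails if it takes over 64 s, if anything falls off the work surface, if the arm or the gripper's body presses on something with over 40 N, if the wrist force passes 120 N, or if a joint passes its speed limit or range.

ROBOT

A 6-joint arm with a two-finger parallel gripper is mounted at the origin on the work surface. World frame = base frame: x ahead of the robot, y to its left, z up, the work surface at z = 0. Lengths are in m, angles in rad, forces in N, time in s.
With the tool pointing down it reaches from about 0.375 to 0.925 m from the base axis. Payload 5.7 kg.
Tool frame: the origin (TCP) lies midway between the tips of the shut fingers; the grasp point (between the pads) lies behind it (env.tcp_to_grasp is the z of the grasp point in the tool frame, in m); z points along the fingers, y is the line along which they close (so a half turn about z gives the same grasp; the last joint's range is limited). The gripper opens to 88 mm and grips with 3 to 60 N. Pads are 20 mm wide; open, the fingers measure 115 mm over their backs; the gripper's body (75 mm by 178 mm) begins 61 mm behind the grasp point.
Start: joints at [-1.372, 0.359, 1.51, -0, 1.272, -0.115], TCP at [0.185, -0.571, 0.223] pointing down, gripper open.
Joint ranges: [-2.97, 2.97], [-1.01, 2.36], [0.21, 2.38], [-0.96, 4.11], [0.2, 2.71], [-2.98, 2.98]. Speed limits (rad/s): [2.39, 2.39, 3.14, 3.14, 3.14, 3.14].

INTERFACE

Orientations are given as a unit quaternion [x, y, z, w].
In Python, from station import env gives the robot as it stands.
- The arm moves only by the tool move_arm, never from a script. Its argument "increments" is one flat list of numbers, 4 for each row, row after row: the shift along the tool's x, y, z in m, then the turn about the tool's z in degrees. In form: [dx, dy, dz, yaw, dx, dy, dz, yaw, ...]. A call has 1 to 20 rows; each row is the pose to reach, as a shift and turn from the pose commanded when the call began, along the tool's axes at that moment; what a row does not reach only later rows make up. A row lasts 1/12 s, in which the tool goes at most 41.7 mm and 7.16 degrees, less where a joint would pass 70% of its speed; a pose out of reach is approached as far as the arm can. A call with a gripper value outside its range is refused whole. "grip" is the opening in per cent of the stroke, from 0 (shut) to 100 (fully open), set as the call begins (left out, the last holds). The fingers move at their own pace and stop on an object; the grip force is fixed at half the most. Time passes only in rows, so rows that repeat a pose let the fingers close. It gives the time, the measured TCP pose, the force, the opening and the grip force at its end, in the units of the state.
- env.get_state(): the state, without advancing time (a new reading comes with each control period).
- env.camera(name): name is "side" or "top" or "wrist"; returns a dict with "color" (480x640x3 uint8, red, green, blue), "mtx" (3x3 intrinsics, pixels), "xyz" and "orientation" of the camera in the world. Camera axes: x right, y up, looking along -z (the intrinsics and any distortion apply to the point x, -y, -z); pixel columns grow to the right and rows downward; lengths in m; the calibration is good to about 2 mm. A picture is of the moment at which its call begins. There is no depth.
- env.job_done(): hands the job in; it is judged then, once.
The state is a dict: "time": time; "joints": joint angles; "dq": joint speeds; "joint_efforts": joint torques, N m; "tcp_pos": TCP position; "ee_rot": TCP orientation; "force": force on the tool from outside, world axes, zero at the start; "moment": the same for the moment, N m; "gripper_width": finger opening in m; "grasp_force": force on a finger pad.
Only numpy, scipy, OpenCV 4.12 (cv2) and the standard library are available. Lean on these libraries where they do the work, as an engineer would, in place of code of your own. Each camera call takes 0.05 s, during which the arm holds its last target. There are 200 camera calls.

## Working session

There is one attempt and no reset: what is moved stays moved. The work goes in short steps, Python scripts to look and compute and a tool call to move; the robot and the scene stay as the last step left them, time stands still between calls to the robot, and variables do not carry over. Pictures are saved under pics/ and viewed, at most 10 in all, crops included, and the job is handed in when it is done.

Besides the shell and the picture viewer there is one more tool, called by a JSON object that holds its "method" and its "body". move_arm: Moves the arm, as the interface text tells. Its arguments: {"type":"object","properties":{"increments":{"type":"array","items":{"type":"number"}},"grip":{"type":"number"}},"required":["increments"]}

```bash
mkdir -p pics; python3 - <<'E'
from station import env
import cv2
s=env.get_state();print(s,env.tcp_to_grasp)
for n in("side","top"):
    c=env.camera(n);cv2.imwrite(f"pics/{n}0.png",c["color"][:,:,::-1]);print(n,c["mtx"],c["xyz"],c["orientation"],[k for k in c])
E
```

```text
{'time': 0.0, 'joints': array([-1.37212991e+00,  3.59508888e-01,  1.51142718e+00,  2.71696487e-05,
        1.27247855e+00, -1.15089814e-01]), 'dq': array([ 0.00016171, -0.00071609, -0.00094073, -0.00133923,  0.00136129,
       -0.00069636]), 'joint_efforts': array([-4.94410924e-03, -5.15385711e+01, -2.70718235e+01,  6.68957178e-02,
        3.45403177e-02, -1.12783937e-04]), 'tcp_pos': array([ 0.18505261, -0.57003252,  0.22180927]), 'ee_rot': array([ 9.87720061e-01,  1.56231404e-01, -2.50874648e-05, -9.10728844e-04]), 'force': array([0.47384612, 1.00058244, 0.30081646]), 'moment': array([-0.04613551,  0.01995385, -0.01381414]), 'grasp_force': 0.0, 'gripper_width': 0.08797675525280735} -0.0187
side [[535.23927844   0.         320.91722208]
 [  0.         535.23927844 237.08920459]
 [  0.           0.           1.        ]] [0.46613429 1.15526753 0.75275061] [-0.04135538  0.47536497  0.87726023 -0.05227194] ['color', 'mtx', 'xyz', 'orientation']
top [[559.49431098   0.         323.67625256]
 [  0.         559.49431098 235.13620055]
 [  0.           0.           1.        ]] [0.49479102 0.13050554 1.04665674] [-0.04962555  0.02969686  0.71564065 -0.6960703 ] ['color', 'mtx', 'xyz', 'orientation']
```

View pics/side0.png

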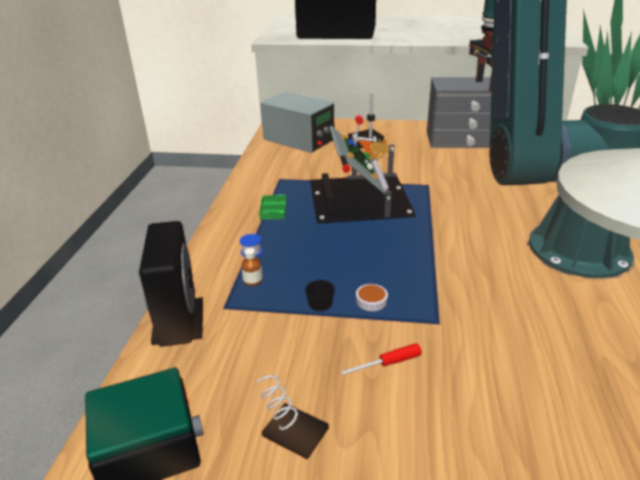

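View pics/top0.png

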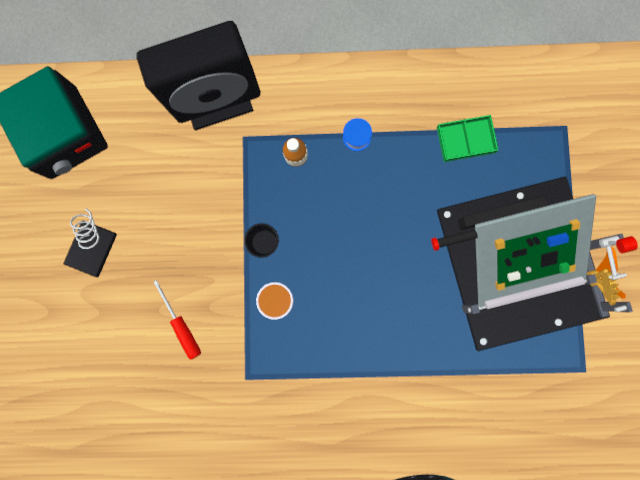

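Side view: red knob near (346,168), black stand, with the hinge rod at its right end (robot side). Top view: handle bar with knob at (436,244), hinge rod from (470,309) to (585,283), stand screws at (447,214), (520,196), (483,341) and (558,322). The robot base is below the image.

```bash
cat > h.py <<'E'
import numpy as np,cv2
from scipy.spatial.transform import Rotation as R
def ray(c,px):
    d=np.linalg.inv(c["mtx"])@[px[0],px[1],1];d=R.from_quat(c["orientation"]).apply(d*[1,-1,-1]);return np.array(c["xyz"]),d/np.linalg.norm(d)
def plane(c,px,z):
    o,d=ray(c,px);return o+d*(z-o[2])/d[2]
def tri(c1,p1,c2,p2):
    A=[];b=[]
    (o1,d1),(o2,d2)=ray(c1,p1),ray(c2,p2)
    t=np.linalg.lstsq(np.c_[d1,-d2],o2-o1,rcond=None)[0];a,b=o1+t[0]*d1,o2+t[1]*d2
    return (a+b)/2,np.linalg.norm(a-b)
def proj(c,P):
    p=R.from_quat(c["orientation"]).inv().apply(np.array(P)-c["xyz"])*[1,-1,-1];q=c["mtx"]@p;return q[:2]/q[2]
def blob(c,lo,hi,box):
    x0,y0,x1,y1=box;h=cv2.cvtColor(c["color"],cv2.COLOR_RGB2HSV)[y0:y1,x0:x1]
    m=cv2.inRange(h,lo,hi);n,l,s,ce=cv2.connectedComponentsWithStats(m)
    return [(s[i,4],s[i,:4]+[x0,y0,0,0],ce[i]+[x0,y0]) for i in range(1,n) if s[i,4]>5]
E
python3 - <<'E'
from station import env
from h import *
T=env.camera("top");S=env.camera("side")
def red(c,b): return blob(c,(0,150,80),(5,255,255),b)+blob(c,(172,150,80),(180,255,255),b)
print(red(T,(420,225,460,260)));print(red(S,(330,155,360,180)))
k1=max(red(T,(420,225,460,260)),key=lambda a:a[0])[2];k2=max(red(S,(330,155,360,180)),key=lambda a:a[0])[2]
print("knob",tri(T,k1,S,k2))
sc=[]
for p in [(447,214),(520,196),(483,341),(558,322)]:
    b=blob(T,(0,0,170),(180,60,255),(p[0]-7,p[1]-7,p[0]+8,p[1]+8));ce=max(b,key=lambda a:a[0])[2];w=plane(T,ce,.011);sc.append(w);print(ce,w.round(4))
print([plane(T,p,.07).round(3) for p in [(470,309),(585,283)]])
for n,c,b in(("T",T,(400,160,640,360)),("S",S,(300,80,430,230))):
    x0,y0,x1,y1=b;cv2.imwrite(f"pics/{n}z.png",cv2.resize(c["color"][y0:y1,x0:x1,::-1],None,fx=3,fy=3,interpolation=cv2.INTER_CUBIC))
E
```

```text
[(np.int32(60), array([432, 238,   8,  12]), array([435.31666667, 243.51666667])), (np.int32(8), array([432, 242,   3,   8]), array([432.625, 245.5  ]))]
[(np.int32(45), array([343, 164,   7,   8]), array([345.71111111, 167.48888889]))]
knob (array([ 0.57385902, -0.01740814,  0.18775914]), np.float64(0.00026251141754632005))
[446.66666667 214.2       ] [ 0.6444 -0.0715  0.011 ]
[519.70967742 195.29032258] [ 0.6757 -0.2081  0.011 ]
[483.02777778 341.08333333] [ 0.4106 -0.1251  0.011 ]
[558. 322.] [ 0.4414 -0.2616  0.011 ]
[array([ 0.47 , -0.091,  0.07 ]), array([ 0.509, -0.29 ,  0.07 ])]
```

View pics/Tz.png

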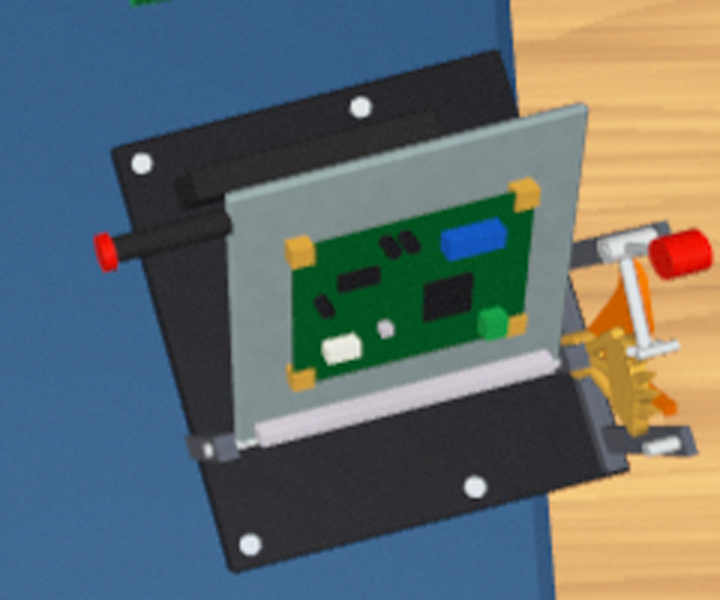

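View pics/Sz.png

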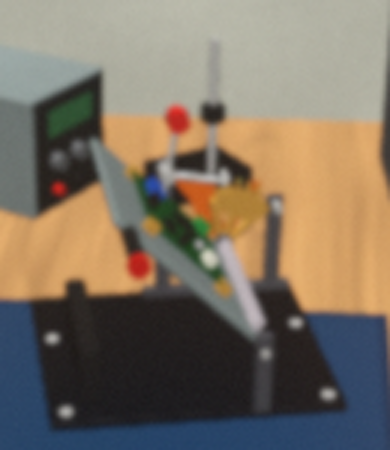

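```bash
python3 - <<'E'
from station import env
from h import *
T=env.camera("top");S=env.camera("side")
ex=np.array([.9747,.2233]);ey=np.array([-.2233,.9747]);m=np.array([.543,-.1666])
def st(w): return (np.array([(w[:2]-m)@ex,(w[:2]-m)@ey])).round(4)
k=np.array([.5739,-.0174]);print("knob",st(k))
for nm,p,z in [("farL",(476,225),.198),("farR",(595,196),.198),("restL45",(462,223),.05),("restR",(546,198),.05),("basecornL",(437.5,210),.01),("basecornFR",(566,177.5),.01),("hingeL",(470,309),.07),("quad",(608,300),.1)]:
    w=plane(T,p,z);print(nm,w.round(3),st(w))
w=plane(S,(371,138),0);print("pole base",w,"base->",plane(S,(371,97),.2))
print("rest tri",tri(T,(462,223),S,(325,177)))
E
```

```text
knob [0.0634 0.1385]
farL [ 0.599 -0.078  0.198] [0.0747 0.0734]
farR [ 0.638 -0.26   0.198] [ 0.0722 -0.1123]
restL45 [ 0.622 -0.09   0.05 ] [0.0941 0.0568]
restR [ 0.663 -0.242  0.05 ] [ 0.0998 -0.0997]
basecornL [ 0.653 -0.055  0.01 ] [0.1321 0.0841]
basecornFR [ 0.707 -0.296  0.01 ] [ 0.1308 -0.1627]
hingeL [ 0.47  -0.091  0.07 ] [-0.0542  0.0895]
quad [ 0.48  -0.312  0.1  ] [-0.094 -0.128]
pole base [ 0.54152253 -0.65644802  0.        ] base-> [ 0.53912966 -0.50626144  0.2       ]
rest tri (array([ 0.62183733, -0.07153087,  0.13193692]), np.float64(0.02036853502553857))
```

{"method": "move_arm", "body": {"increments": [0, 0, -0.04, 0, 0, 0, -0.08, 0, 0.538, -0.382, -0.08, -84.9, 0.538, -0.382, -0.08, -84.9, 0.538, -0.382, -0.08, -84.9, 0.538, -0.382, -0.08, -84.9, 0.538, -0.382, -0.08, -84.9, 0.538, -0.382, -0.08, -84.9, 0.538, -0.382, -0.08, -84.9, 0.538, -0.382, -0.08, -84.9, 0.538, -0.382, -0.08, -84.9, 0.538, -0.382, -0.08, -84.9, 0.538, -0.382, -0.08, -84.9, 0.538, -0.382, -0.08, -84.9, 0.538, -0.382, -0.08, -84.9, 0.538, -0.382, -0.08, -84.9, 0.538, -0.382, -0.08, -84.9, 0.538, -0.382, -0.08, -84.9, 0.538, -0.382, -0.08, -84.9, 0.538, -0.382, -0.08, -84.9], "grip": 100}}

```text
time: 1.97
tcp_pos: [0.5795, -0.0398, 0.3022]
ee_rot: [0.622, 0.783, -0.0, -0.0]
force: [-0.6, -0.2, -0.5]
gripper_width: 0.0882
grasp_force: 0.0
```

```bash
python3 - <<'E'
from station import env
from h import *
c=env.camera("wrist");cv2.imwrite("pics/w0.png",c["color"][:,:,::-1]);print(c["xyz"],c["orientation"],env.get_state()["tcp_pos"])
for b in blob(c,(0,150,80),(5,255,255),(0,0,640,480)):print(b)
print("pred grasp",proj(c,[.5792,-.0408,.186]))
E
```

```text
[0.56166382 0.03809811 0.46411845] [-0.14591636 -0.01582179  0.11251379  0.9827506 ] [ 0.5787305  -0.04100575  0.3022843 ]
(np.int32(252), array([311, 197,  24,  12]), array([322.40873016, 202.32142857]))
(np.int32(8), array([219, 275,   8,   2]), array([222.5  , 275.125]))
(np.int32(6), array([420, 275,   5,   3]), array([421.66666667, 275.5       ]))
(np.int32(8), array([176, 315,   7,   7]), array([178.875, 318.25 ]))
pred grasp [322.90048303 231.09280575]
```

View pics/w0.png

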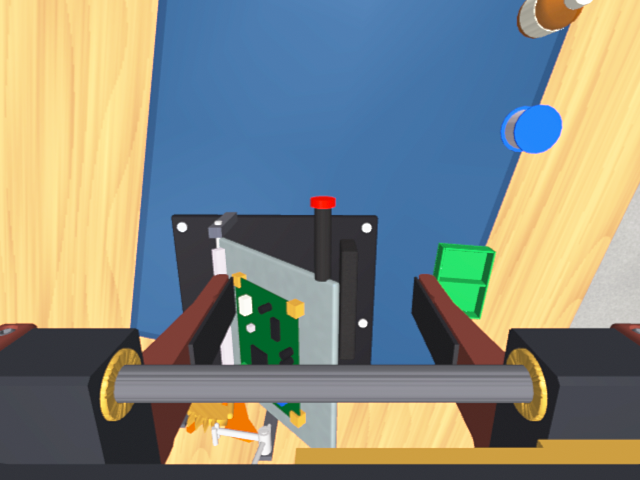

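The wrist view shows the bar centred at column 322, rows 207–278, and the predicted grasp point (323,231) lies on it. Next: descend and close.

{"method": "move_arm", "body": {"increments": [0, 0, 0.03, 0, 0, 0, 0.06, 0, 0, 0, 0.09, 0, 0, 0, 0.115, 0, 0, 0, 0.13, 0, 0, 0, 0.135, 0, 0, 0, 0.135, 0, 0, 0, 0.135, 0]}}

```text
time: 2.68
tcp_pos: [0.5791, -0.0423, 0.1685]
ee_rot: [0.624, 0.782, 0.0, 0.0]
force: [-0.2, 0.3, -0.5]
gripper_width: 0.0879
grasp_force: 0.0
```

{"method": "move_arm", "body": {"increments": [0, 0, 0, 0, 0, 0, 0, 0, 0, 0, 0, 0, 0, 0, 0, 0, 0, 0, 0, 0, 0, 0, 0, 0, 0, 0, 0, 0, 0, 0, 0, 0, 0, 0, 0, 0, 0, 0, 0, 0], "grip": 0}}

```text
time: 3.52
tcp_pos: [0.579, -0.0412, 0.1676]
ee_rot: [0.623, 0.782, 0.0, -0.0]
force: [-0.2, -0.0, -0.3]
gripper_width: 0.0247
grasp_force: 0.0
```

{"method": "move_arm", "body": {"increments": [0, 0, 0, 0, 0, 0, 0, 0, 0, 0, 0, 0, 0, 0, 0, 0, 0, 0, 0, 0, 0, 0, 0, 0]}}

```text
time: 4.02
tcp_pos: [0.5791, -0.0412, 0.1677]
ee_rot: [0.623, 0.782, 0.0, -0.0]
force: [0.1, -0.2, 0.1]
gripper_width: 0.0131
grasp_force: 30.0
```

{"method": "move_arm", "body": {"increments": [0, -0.004, -0.004, 0, 0, -0.0083, -0.008, 0, 0, -0.0127, -0.0118, 0, 0, -0.0172, -0.0154, 0, 0, -0.0219, -0.0189, 0, 0, -0.0266, -0.0222, 0, 0, -0.03, -0.0244, 0, 0, -0.0335, -0.0266, 0, 0, -0.0335, -0.0266, 0, 0, -0.0335, -0.0266, 0]}}

```text
time: 4.85
tcp_pos: [0.5471, -0.0486, 0.1953]
ee_rot: [0.623, 0.782, 0.001, 0.001]
force: [4.5, 4.0, 3.5]
gripper_width: 0.0134
grasp_force: 30.0
```

{"method": "move_arm", "body": {"increments": [0, -0.0018, -0.0015, 0, 0, -0.0036, -0.0028, 0, 0, -0.0053, -0.004, 0, 0, -0.0053, -0.004, 0, 0, -0.0053, -0.004, 0]}}

```text
time: 5.27
tcp_pos: [0.5417, -0.0498, 0.1988]
ee_rot: [0.623, 0.782, 0.0, 0.0]
force: [3.7, 2.6, 3.6]
gripper_width: 0.0133
grasp_force: 30.0
```

{"method": "move_arm", "body": {"increments": [0, -0.001, -0.0008, 0, 0, -0.002, -0.0015, 0, 0, -0.0029, -0.0022, 0, 0, -0.0029, -0.0022, 0]}}

```text
time: 5.6
tcp_pos: [0.5385, -0.0505, 0.2007]
ee_rot: [0.623, 0.782, 0.0, 0.0]
force: [2.4, 2.9, 2.9]
gripper_width: 0.0131
grasp_force: 30.0
```

{"method": "move_arm", "body": {"increments": [0, -0.001, -0.0007, 0, 0, -0.0021, -0.0013, 0, 0, -0.0031, -0.0019, 0, 0, -0.0031, -0.0019, 0]}}

```text
time: 5.93
tcp_pos: [0.5352, -0.0513, 0.2025]
ee_rot: [0.623, 0.782, 0.0, -0.0]
force: [3.4, 3.1, 2.9]
gripper_width: 0.013
grasp_force: 30.0
```

{"method": "move_arm", "body": {"increments": [0, -0.001, -0.0007, 0, 0, -0.0021, -0.0013, 0, 0, -0.0031, -0.0018, 0, 0, -0.0031, -0.0018, 0]}}

```text
time: 6.27
tcp_pos: [0.5321, -0.052, 0.2043]
ee_rot: [0.623, 0.782, -0.0, -0.0]
force: [3.2, 2.5, 3.1]
gripper_width: 0.0135
grasp_force: 30.0
```

{"method": "move_arm", "body": {"increments": [0, -0.001, -0.0006, 0, 0, -0.0021, -0.0012, 0, 0, -0.0032, -0.0017, 0, 0, -0.0032, -0.0017, 0]}}

```text
time: 6.6
tcp_pos: [0.5289, -0.0527, 0.2059]
ee_rot: [0.623, 0.782, -0.0, -0.0]
force: [3.4, 2.2, 2.8]
gripper_width: 0.0131
grasp_force: 30.0
```

{"method": "move_arm", "body": {"increments": [0, -0.001, -0.0005, 0, 0, -0.0021, -0.001, 0, 0, -0.0032, -0.0015, 0, 0, -0.0032, -0.0015, 0]}}

```text
time: 6.93
tcp_pos: [0.5258, -0.0534, 0.2074]
ee_rot: [0.623, 0.782, -0.0, -0.0]
force: [2.2, 2.5, 2.2]
gripper_width: 0.0132
grasp_force: 30.0
```

{"method": "move_arm", "body": {"increments": [0, -0.0011, -0.0005, 0, 0, -0.0022, -0.001, 0, 0, -0.0033, -0.0014, 0, 0, -0.0033, -0.0014, 0]}}

```text
time: 7.27
tcp_pos: [0.5234, -0.0539, 0.2086]
ee_rot: [0.623, 0.782, 0.001, 0.0]
force: [6.5, 3.1, -2.1]
gripper_width: 0.0133
grasp_force: 30.0
```

The tangential load has risen from 2 to 7 N and the motion lags, so this is probably the stop. I hold here and check the pawl.

{"method": "move_arm", "body": {"increments": [0, -0.0003, -0.0001, 0, 0, -0.0003, -0.0001, 0, 0, -0.0003, -0.0001, 0, 0, -0.0003, -0.0001, 0]}}

```text
time: 7.6
tcp_pos: [0.5233, -0.0539, 0.2086]
ee_rot: [0.623, 0.782, 0.001, 0.0]
force: [6.9, 3.3, -2.5]
gripper_width: 0.0132
grasp_force: 30.0
```

```bash
python3 - <<'E'
from station import env
import cv2,numpy as np
a=env.camera("side")["color"][80:230,300:430];b=env.camera("top")["color"][160:360,500:640]
f=lambda i:cv2.resize(i,None,fx=3,fy=3,interpolation=cv2.INTER_CUBIC)
a=f(a);b=f(b);im=np.zeros((600,800,3),np.uint8);im[:450,:390]=a;im[:600,390:800]=b[:,:410]
cv2.imwrite("pics/p1.png",im[:,:,::-1]);print(env.get_state()["force"])
E
```

```text
[ 5.75068146  3.1643551  -2.30123913]
```

View pics/p1.png

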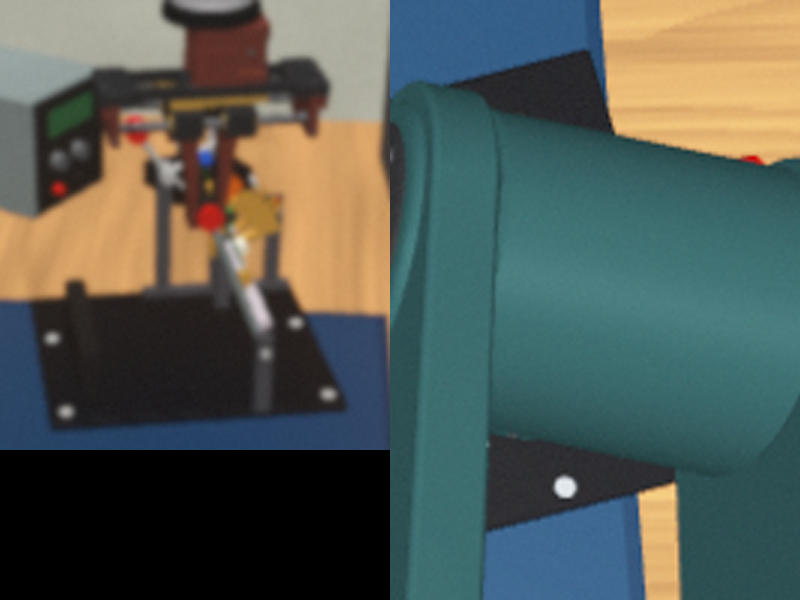

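The pawl's red weight has swung away from the robot, from (177,118) to (135,128) in the crop, so it is clear. Next I compute the lowering arc.

```bash
cat > arc.py <<'E'
import numpy as np,sys
# args: center x', z, r, commanded x', z ; th0 th1 n
a,c,r,x,z,t0,t1,n=map(float,sys.argv[1:9])
for t in np.linspace(t0,t1,int(n)+1)[1:]: print("0, %.4f, %.4f, 0,"%(a+r*np.cos(t)-x,-(c+r*np.sin(t)-z)),end=" ")
print("end",a+r*np.cos(t1),c+r*np.sin(t1))
E
python3 arc.py .4345 .0545 .166 .4973 .2089 1.18 .8 14
```

```text
0, 0.0046, 0.0027, 0, 0, 0.0087, 0.0046, 0, 0, 0.0127, 0.0066, 0, 0, 0.0167, 0.0087, 0, 0, 0.0206, 0.0109, 0, 0, 0.0245, 0.0132, 0, 0, 0.0283, 0.0156, 0, 0, 0.0320, 0.0181, 0, 0, 0.0357, 0.0208, 0, 0, 0.0393, 0.0235, 0, 0, 0.0428, 0.0263, 0, 0, 0.0462, 0.0292, 0, 0, 0.0496, 0.0322, 0, 0, 0.0529, 0.0353, 0, end 0.5501533137516295 0.17358111108932078
```

{"method": "move_arm", "body": {"increments": [0, 0.0046, 0.0027, 0, 0, 0.0087, 0.0046, 0, 0, 0.0127, 0.0066, 0, 0, 0.0167, 0.0087, 0, 0, 0.0206, 0.0109, 0, 0, 0.0245, 0.0132, 0, 0, 0.0283, 0.0156, 0, 0, 0.032, 0.0181, 0, 0, 0.0357, 0.0208, 0, 0, 0.0393, 0.0235, 0, 0, 0.0428, 0.0263, 0, 0, 0.0462, 0.0292, 0, 0, 0.0496, 0.0322, 0, 0, 0.0529, 0.0353, 0]}}

```text
time: 8.87
tcp_pos: [0.5741, -0.0424, 0.1731]
ee_rot: [0.623, 0.782, -0.0, -0.0]
force: [2.0, 1.2, 3.1]
gripper_width: 0.0134
grasp_force: 30.0
```

```bash
python3 arc.py .4345 .0545 .1665 .5502 .1736 .8 .4 14;python3 arc.py .4345 .0545 .1665 .5879 .1193 .4 .06 14
```

```text
0, 0.0037, 0.0030, 0, 0, 0.0069, 0.0065, 0, 0, 0.0101, 0.0100, 0, 0, 0.0132, 0.0137, 0, 0, 0.0161, 0.0174, 0, 0, 0.0190, 0.0212, 0, 0, 0.0217, 0.0251, 0, 0, 0.0243, 0.0291, 0, 0, 0.0269, 0.0331, 0, 0, 0.0293, 0.0372, 0, 0, 0.0315, 0.0414, 0, 0, 0.0337, 0.0456, 0, 0, 0.0357, 0.0499, 0, 0, 0.0377, 0.0543, 0, end 0.5878566555014804 0.11933815399439032
0, 0.0015, 0.0037, 0, 0, 0.0029, 0.0075, 0, 0, 0.0043, 0.0113, 0, 0, 0.0055, 0.0151, 0, 0, 0.0067, 0.0190, 0, 0, 0.0077, 0.0229, 0, 0, 0.0087, 0.0268, 0, 0, 0.0096, 0.0308, 0, 0, 0.0104, 0.0348, 0, 0, 0.0110, 0.0387, 0, 0, 0.0116, 0.0427, 0, 0, 0.0121, 0.0468, 0, 0, 0.0125, 0.0508, 0, 0, 0.0128, 0.0548, 0, end 0.6007003898992115 0.06448400707882752
```

{"method": "move_arm", "body": {"increments": [0, 0.0037, 0.003, 0, 0, 0.0069, 0.0065, 0, 0, 0.0101, 0.01, 0, 0, 0.0132, 0.0137, 0, 0, 0.0161, 0.0174, 0, 0, 0.019, 0.0212, 0, 0, 0.0217, 0.0251, 0, 0, 0.0243, 0.0291, 0, 0, 0.0269, 0.0331, 0, 0, 0.0293, 0.0372, 0, 0, 0.0315, 0.0414, 0, 0, 0.0337, 0.0456, 0, 0, 0.0357, 0.0499, 0, 0, 0.0377, 0.0543, 0]}}

```text
time: 10.03
tcp_pos: [0.6112, -0.0339, 0.1189]
ee_rot: [0.623, 0.782, 0.0, 0.0]
force: [-0.1, 0.1, -1.2]
gripper_width: 0.0131
grasp_force: 30.0
```

{"method": "move_arm", "body": {"increments": [0, 0.0015, 0.0037, 0, 0, 0.0029, 0.0075, 0, 0, 0.0043, 0.0113, 0, 0, 0.0055, 0.0151, 0, 0, 0.0067, 0.019, 0, 0, 0.0077, 0.0229, 0, 0, 0.0087, 0.0268, 0, 0, 0.0096, 0.0308, 0, 0, 0.0104, 0.0348, 0, 0, 0.011, 0.0387, 0, 0, 0.0116, 0.0427, 0, 0, 0.0121, 0.0468, 0, 0, 0.0125, 0.0508, 0, 0, 0.0128, 0.0548, 0, 0, 0.0128, 0.0548, 0]}}

```text
time: 11.28
tcp_pos: [0.6241, -0.031, 0.0638]
ee_rot: [0.623, 0.782, 0.0, 0.0]
force: [4.5, 0.6, -1.4]
gripper_width: 0.0132
grasp_force: 30.0
```

{"method": "move_arm", "body": {"increments": [0, 0.0005, 0.002, 0, 0, 0.0008, 0.004, 0, 0, 0.001, 0.006, 0, 0, 0.001, 0.0075, 0, 0, 0.001, 0.0075, 0]}}

```text
time: 11.7
tcp_pos: [0.6245, -0.0309, 0.0567]
ee_rot: [0.623, 0.782, 0.0, 0.0]
force: [3.8, 0.2, -1.2]
gripper_width: 0.0129
grasp_force: 30.0
```

{"method": "move_arm", "body": {"increments": [0, 0.0003, 0.001, 0, 0, 0.0005, 0.002, 0, 0, 0.0005, 0.003, 0, 0, 0.0005, 0.003, 0]}}

```text
time: 12.03
tcp_pos: [0.6246, -0.0309, 0.0537]
ee_rot: [0.623, 0.782, -0.0, -0.0]
force: [2.1, -0.6, -1.1]
gripper_width: 0.0129
grasp_force: 30.0
```

{"method": "move_arm", "body": {"increments": [0, 0.0002, 0.001, 0, 0, 0.0003, 0.002, 0, 0, 0.0003, 0.002, 0, 0, 0.0003, 0.002, 0]}}

```text
time: 12.37
tcp_pos: [0.6247, -0.0309, 0.0517]
ee_rot: [0.623, 0.782, -0.0, -0.0]
force: [1.5, -2.7, -1.4]
gripper_width: 0.0133
grasp_force: 30.0
```

{"method": "move_arm", "body": {"increments": [0, 0, 0.001, 0, 0, 0, 0.002, 0, 0, 0, 0.002, 0, 0, 0, 0.002, 0]}}

```text
time: 12.7
tcp_pos: [0.6247, -0.0309, 0.0499]
ee_rot: [0.623, 0.782, -0.0, -0.0]
force: [-1.0, -4.4, 0.1]
gripper_width: 0.0132
grasp_force: 30.0
```

{"method": "move_arm", "body": {"increments": [0, 0, 0.0005, 0, 0, 0, 0.001, 0, 0, 0, 0.001, 0, 0, 0, 0.001, 0]}}

```text
time: 13.03
tcp_pos: [0.6247, -0.0309, 0.0498]
ee_rot: [0.623, 0.782, -0.0, -0.0]
force: [-3.2, -2.2, 7.3]
gripper_width: 0.0131
grasp_force: 30.0
```

```bash
python3 - <<'E'
from station import env
import cv2,numpy as np
s=env.get_state();print(s["force"],s["tcp_pos"])
a=env.camera("side")["color"][80:230,290:440];b=env.camera("top")["color"][160:360,500:640]
a=cv2.resize(a,None,fx=4,fy=4,interpolation=cv2.INTER_CUBIC)
cv2.imwrite("pics/p2.png",a[:,:,::-1])
E
```

```text
[-3.20373002 -2.22809743  7.29998237] [ 0.62469624 -0.03087622  0.04976395]
```

View pics/p2.png

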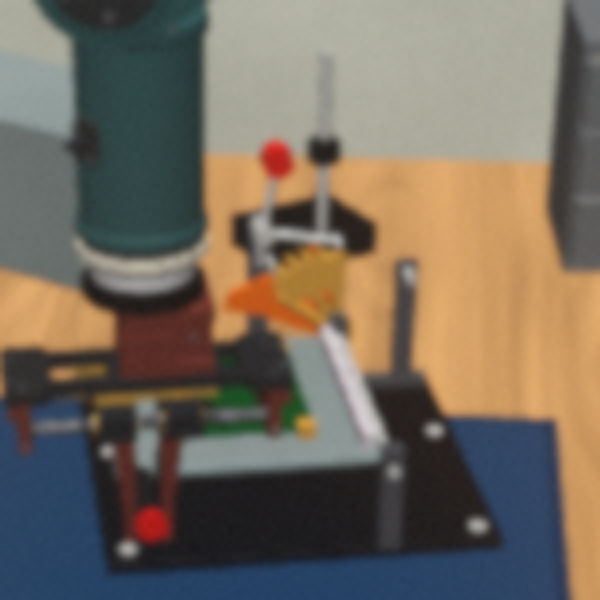

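The board is flat (contact +7 N) and the red weight is back at full-image (359,119), leaning to the robot as at the start, so the pawl is armed. Next: raise it.

```bash
python3 arc.py .437 .050 .1655 .6025 .0490 0 .54 18
```

```text
0, -0.0001, -0.0060, 0, 0, -0.0003, -0.0109, 0, 0, -0.0007, -0.0159, 0, 0, -0.0012, -0.0208, 0, 0, -0.0019, -0.0257, 0, 0, -0.0027, -0.0306, 0, 0, -0.0036, -0.0355, 0, 0, -0.0047, -0.0403, 0, 0, -0.0060, -0.0451, 0, 0, -0.0074, -0.0499, 0, 0, -0.0089, -0.0546, 0, 0, -0.0106, -0.0593, 0, 0, -0.0124, -0.0639, 0, 0, -0.0144, -0.0685, 0, 0, -0.0165, -0.0730, 0, 0, -0.0187, -0.0774, 0, 0, -0.0211, -0.0818, 0, 0, -0.0235, -0.0861, 0, end 0.5789507867657129 0.13508950661859026
```

{"method": "move_arm", "body": {"increments": [0, 0, -0.003, 0, 0, -0.0001, -0.006, 0, 0, -0.0003, -0.0109, 0, 0, -0.0007, -0.0159, 0, 0, -0.0012, -0.0208, 0, 0, -0.0019, -0.0257, 0, 0, -0.0027, -0.0306, 0, 0, -0.0036, -0.0355, 0, 0, -0.0047, -0.0403, 0, 0, -0.006, -0.0451, 0, 0, -0.0074, -0.0499, 0, 0, -0.0089, -0.0546, 0, 0, -0.0106, -0.0593, 0, 0, -0.0124, -0.0639, 0, 0, -0.0144, -0.0685, 0, 0, -0.0165, -0.073, 0, 0, -0.0187, -0.0774, 0, 0, -0.0211, -0.0818, 0, 0, -0.0235, -0.0861, 0, 0, -0.0235, -0.0861, 0]}}

```text
time: 14.8
tcp_pos: [0.6028, -0.0359, 0.1365]
ee_rot: [0.623, 0.782, 0.001, 0.001]
force: [3.1, -2.1, -1.1]
gripper_width: 0.0131
grasp_force: 30.0
```

{"method": "move_arm", "body": {"increments": [0, 0.0008, 0.0015, 0, 0, 0.0017, 0.003, 0, 0, 0.0025, 0.0045, 0, 0, 0.0033, 0.006, 0, 0, 0.0042, 0.0075, 0, 0, 0.0042, 0.0075, 0]}}

```text
time: 15.3
tcp_pos: [0.6073, -0.0348, 0.1274]
ee_rot: [0.623, 0.782, 0.001, 0.0]
force: [5.5, 0.4, 0.9]
gripper_width: 0.0136
grasp_force: 30.0
```

{"method": "move_arm", "body": {"increments": [0, 0.0008, 0.001, 0, 0, 0.0014, 0.002, 0, 0, 0.0018, 0.003, 0, 0, 0.0018, 0.003, 0]}}

```text
time: 15.63
tcp_pos: [0.6086, -0.0346, 0.1247]
ee_rot: [0.623, 0.782, 0.0, 0.0]
force: [5.7, -0.3, 3.4]
gripper_width: 0.0134
grasp_force: 30.0
```

{"method": "move_arm", "body": {"increments": [0, 0.0003, 0.0005, 0, 0, 0.0006, 0.001, 0, 0, 0.0006, 0.001, 0, 0, 0.0006, 0.001, 0]}}

```text
time: 15.97
tcp_pos: [0.6089, -0.0345, 0.1241]
ee_rot: [0.623, 0.782, 0.0, 0.0]
force: [3.8, 1.0, 5.3]
gripper_width: 0.0132
grasp_force: 30.0
```

{"method": "move_arm", "body": {"increments": [0, 0.0003, -0.0004, 0, 0, 0.0003, -0.0004, 0]}}

```text
time: 16.13
tcp_pos: [0.6088, -0.0345, 0.1243]
ee_rot: [0.623, 0.782, -0.0, -0.0]
force: [3.3, 0.4, 5.5]
gripper_width: 0.0132
grasp_force: 30.0
```

```bash
python3 - <<'E'
from station import env
import cv2
s=env.get_state();print(s["force"],s["tcp_pos"])
a=env.camera("side")["color"][80:230,290:440]
cv2.imwrite("pics/p3.png",cv2.resize(a,None,fx=4,fy=4,interpolation=cv2.INTER_CUBIC)[:,:,::-1])
E
```

```text
[3.28151397 0.43125615 5.49841923] [ 0.6088284  -0.03451215  0.12426436]
```

View pics/p3.png

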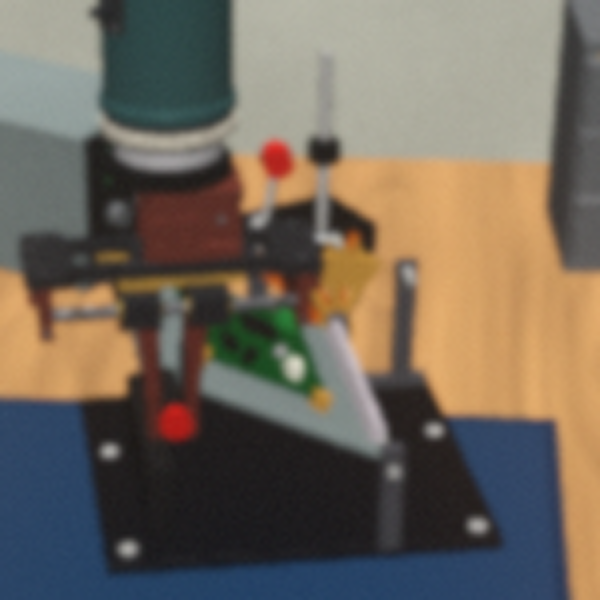

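The pawl is still armed (weight at (277,158) in the crop). I press lightly once more to confirm it rests on the notch before releasing.

{"method": "move_arm", "body": {"increments": [0, 0.0002, 0.0006, 0, 0, 0.0004, 0.0012, 0, 0, 0.0004, 0.0012, 0, 0, 0.0004, 0.0012, 0]}}

```text
time: 16.52
tcp_pos: [0.6092, -0.0345, 0.1232]
ee_rot: [0.623, 0.782, -0.0, 0.0]
force: [2.6, 0.1, 7.9]
gripper_width: 0.013
grasp_force: 30.0
```

{"method": "move_arm", "body": {"increments": [0, 0.0002, 0.0005, 0, 0, 0.0004, 0.001, 0, 0, 0.0004, 0.001, 0, 0, 0.0004, 0.001, 0]}}

```text
time: 16.85
tcp_pos: [0.6095, -0.0344, 0.1226]
ee_rot: [0.623, 0.782, -0.0, 0.0]
force: [1.9, -0.8, 10.9]
gripper_width: 0.013
grasp_force: 30.0
```

Tool is being pushed up by 11 N, so the pawl carries the board. Back off to zero force and release.

{"method": "move_arm", "body": {"increments": [0, -0.0003, -0.0008, 0, 0, -0.0006, -0.0016, 0, 0, -0.0008, -0.0022, 0, 0, -0.0008, -0.0022, 0]}}

```text
time: 17.18
tcp_pos: [0.6088, -0.0345, 0.1241]
ee_rot: [0.623, 0.782, -0.0, 0.0]
force: [3.2, -1.3, 3.8]
gripper_width: 0.0131
grasp_force: 30.0
```

{"method": "move_arm", "body": {"increments": [0, 0.0002, -0.0004, 0, 0, 0.0002, -0.0004, 0, 0, 0.0002, -0.0004, 0, 0, 0.0002, -0.0004, 0, 0, 0.0002, -0.0004, 0, 0, 0.0002, -0.0004, 0, 0, 0.0002, -0.0004, 0, 0, 0.0002, -0.0004, 0, 0, 0.0002, -0.0004, 0, 0, 0.0002, -0.0004, 0], "grip": 70}}

```text
time: 18.02
tcp_pos: [0.6091, -0.0344, 0.1244]
ee_rot: [0.623, 0.782, 0.0, -0.0]
force: [0.5, -1.0, 0.2]
gripper_width: 0.0612
grasp_force: 0.0
```

{"method": "move_arm", "body": {"increments": [0, 0, -0.01, 0, 0, 0, -0.03, 0, 0, 0, -0.06, 0, 0, 0, -0.09, 0, 0, 0, -0.12, 0, 0, 0, -0.15, 0, 0, 0, -0.18, 0, 0, 0, -0.2, 0, 0, 0, -0.2, 0]}}

```text
time: 18.77
tcp_pos: [0.6116, -0.0347, 0.3307]
ee_rot: [0.623, 0.782, 0.002, 0.004]
force: [0.4, -0.2, 0.2]
gripper_width: 0.0613
grasp_force: 0.0
```

```bash
python3 - <<'E'
from station import env
from h import *
S=env.camera("side");s=env.get_state();print(s["force"],s["gripper_width"],s["tcp_pos"])
b=blob(S,(0,150,80),(5,255,255),(310,130,365,215))+blob(S,(172,150,80),(180,255,255),(310,130,365,215));print(b)
ex=np.array([.9747,.2233]);k0=np.array([.5739,-.0174])
for t in(.29,.45,.61,.77):
    d=.165*(np.cos(t)-np.cos(.77));p=k0+d*ex;print(t,proj(S,[*p,.1878+.165*(np.sin(t)-np.sin(.77))]))
cv2.imwrite("pics/p4.png",cv2.resize(S["color"][80:230,290:440],None,fx=4,fy=4,interpolation=cv2.INTER_CUBIC)[:,:,::-1])
E
```

```text
[ 0.27076888 -0.17692587 -0.26490857] 0.061581406215095495 [ 0.61062005 -0.03463027  0.3278962 ]
[(np.int32(77), array([329, 180,  10,  10]), array([333.55844156, 184.8961039 ]))]
0.29 [329.71961045 193.2518448 ]
0.45 [333.43865274 184.16662236]
0.61 [338.78288422 175.48475746]
0.77 [345.63982849 167.46951295]
```

View pics/p4.png

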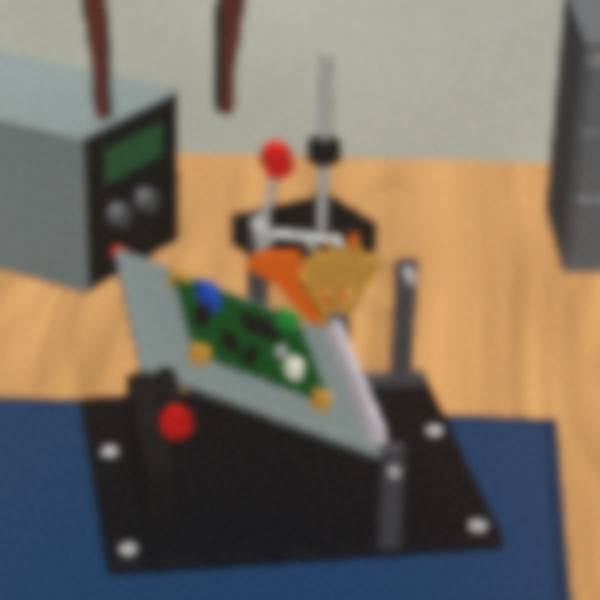

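The arm is clear and the board is resting. The knob is at (333.6,184.9), against (333.4,184.2) predicted for the second notch (0.45 rad). The pawl's red weight still leans to the robot.

```bash
python3 -c "
from station import env
print(env.job_done())"
```

```text
the job is handed in; nothing more can be done
None
```

I raised the board to the top stop until the pawl fell clear, lowered it flat to re-arm the pawl, then raised it and left it resting in the second notch (about 0.45 rad by camera); the job is handed in, at about 19 s.

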